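# Pack a kit carton and a dish stack into a transport box and lower its hold-down arm

## Task

Pack the white and blue kit carton and the stack of red culture dishes into the blue open-front transport box, next to the tube rack that is already in it: slide them over the bench through the box's open front, without lifting or tipping anything, until all three stand side by side and nothing sticks out past the front edge. Then lower the red hold-down arm all the way over them. Leave the other things on the bench where they are.

Things in the scene. Friction and masses are not known exactly. Their poses are not given: they have to be found in the camera images.
- box: Blue box fixed to the bench, open at top and front, no sill. Inside 135 mm deep (x) by 232 mm wide (y); walls 6 mm thick, 45 mm high. Origin: centre of inner floor, at bench height. x points from the open front (edge at x = -67.5 mm) to the back wall (inner face x = +67.5); side walls' inner faces at y = +-116. Grey post 26 x 34 mm, 109 mm high, behind the back wall, carries the arm.
- hold_arm (a joint): Angle of the hold-down arm about its level hinge (rad): 0 = fully down, level over the box, clear of the packed things; 1.5 = upright. Starts raised, stays where it is left (light friction). A steel bar 100 mm long, 12 wide, 8 thick; when down it points from the hinge towards the open front and carries a red crossbar at its end.
- hold_bar (a point): Centre of the red crossbar (150 mm long, 14 mm thick, parallel to the box's y axis) at the end of the hold-down arm, 100 mm from the hinge.
- hold_hinge (a point): Hinge axis of the hold-down arm: at x = 86.5 mm, y = 0, height 97 mm in the box's frame; the axis runs along the box's y.
- rack: White tube rack with eight yellow-capped tubes, 112 (its x) x 62 (its y) mm, 70 mm high, about 300 g, loose; it already stands in the box along the side wall at the box's +y. Origin: centre of its underside.
- carton: White kit carton with a blue band, rigid, 112 (its x) x 62 (its y) mm, 70 mm high, about 300 g. Starts on the bench in front of the box's open front. Origin: centre of its underside.
- dishes: Stack of five red culture dishes banded together into one piece: 90 mm diameter, 75 mm high, about 250 g. Starts on the bench in front of the box's open front. Origin: centre of its underside.
- pot_yellow: Specimen pot with a yellow cap, 60 mm diameter, 70 mm high; leave alone. Origin: centre of its underside.
- pot_red: Specimen pot with a red cap, 60 mm diameter, 70 mm high; leave alone. Origin: centre of its underside.
- wash_bottle: White wash bottle with a red cap, 60 mm diameter, 170 mm high; leave alone. Origin: centre of its underside.
- cream_dishes: Stack of three cream culture dishes, 90 mm diameter, 45 mm high; leave alone. Origin: centre of its underside.
- rack2: A second tube rack, partly filled, 160 x 62 mm, 70 mm high, outside the box; leave alone. Origin: centre of its underside.

How it is judged (in metres and radians):
On the way, in this order (a step that is already met when the one before it is completed fails the run):
1. carton, dish stack and tube rack all stand fully inside the box, with the arm still raised (x of carton in the frame of box between -0.0145 and 0.0675 m and y of carton in the frame of box between -0.116 and 0.116 m and height (world z) of each of carton, rack, dishes below 0.012 m and angle between each of carton, rack, dishes's own z axis and vertical below 0.12 rad and x of rack in the frame of box between -0.0145 and 0.0675 m and y of rack in the frame of box between -0.116 and 0.116 m and x of dishes in the frame of box between -0.0255 and 0.0675 m and y of dishes in the frame of box between -0.116 and 0.116 m and angle between the x axis of each of carton, rack and the x axis of box, either way round below 0.15 rad and value of joint hold_arm above 0.5 rad), for 0.2 s.
2. the hold-down arm is fully down (value of joint hold_arm below 0.1 rad), for 0.2 s.
At the end, for the whole second after the job is handed in: Carton, dish stack and tube rack all stand upright (within 0.12 rad) on the box's floor between its walls, at rest, none more than 3 mm past the front edge (carton and rack square to the box within 0.15 rad), and the hold-down arm is within 0.1 rad of fully down (x of carton in the frame of box between -0.0145 and 0.0675 m and y of carton in the frame of box between -0.116 and 0.116 m and height (world z) of each of carton, rack, dishes below 0.012 m and angle between each of carton, rack, dishes's own z axis and vertical below 0.12 rad and x of rack in the frame of box between -0.0145 and 0.0675 m and y of rack in the frame of box between -0.116 and 0.116 m and x of dishes in the frame of box between -0.0255 and 0.0675 m and y of dishes in the frame of box between -0.116 and 0.116 m and angle between the x axis of each of carton, rack and the x axis of box, either way round below 0.15 rad and linear speed of each of carton, rack, dishes below 0.02 m/s and value of joint hold_arm below 0.1 rad); the robot touches nothing.
It fails at once if the carton is lifted off the bench (over 25 mm) or tipped (over 0.35 rad) (height (world z) of carton above 0.025 m or angle between carton's own z axis and vertical above 0.35 rad).
It fails at once if the red dish stack is lifted off the bench (over 25 mm) or tipped (over 0.35 rad) (height (world z) of dishes above 0.025 m or angle between dishes's own z axis and vertical above 0.35 rad).
It fails at once if the tube rack is lifted off the bench (over 25 mm) or tipped (over 0.35 rad) (height (world z) of rack above 0.025 m or angle between rack's own z axis and vertical above 0.35 rad).
It fails at once if a bystander (a specimen pot, the wash bottle, the cream dishes or the second rack) is moved more than 30 mm (distance of any of pot_yellow, pot_red, wash_bottle, cream_dishes, rack2 from where it was at the start of the episode above 0.03 m).
It also fails if it takes over 72 s, if anything falls off the work surface, if the arm or the gripper's body presses on something with over 40 N, if the wrist force passes 120 N, or if a joint passes its speed limit or range.

## Robot

A 7-joint arm with a two-finger parallel gripper is mounted at the origin on the work surface. World frame = base frame: x ahead of the robot, y to its left, z up, the work surface at z = 0. Lengths are in mm, angles in rad, forces in N, time in s.
With the tool pointing down it reaches from about 350 to 900 mm from the base axis. Payload 8.1 kg.
Tool frame: the origin (TCP) lies at the very end of the fingers, on their centre line; the grasp point (between the pads) lies 19 mm behind it; z points along the fingers, y is the line along which they close (so a half turn about z gives the same grasp; the last joint's range is limited). The gripper opens to 85 mm and grips with 20 to 120 N. Pads are 22 mm wide; open, the fingers measure 114 mm over their backs; the gripper's body (76 mm by 85 mm) begins 54 mm behind the grasp point. The pads swing forward as they close: fully open they stand 13 mm farther back than shut.
Start: joints at [-0.103, 0.434, 0.025, 1.573, -0.012, 1.134, -0.075], TCP at [625.013, -0.027, 231.323] pointing down, gripper open.
Joint ranges: [-2.62, 2.62], [-0.44, 2.09], [-1.27, 1.32], [0.08, 2.57], [-1.32, 4.46], [0.12, 2], [-2.74, 2.74]. Speed limits (rad/s): [2.22, 2.22, 3.01, 3.01, 3.14, 3.14, 3.14].

## Interface

Orientations are given as a unit quaternion [w, x, y, z].
In Python, from workcell import sensors, eyes, ticket, spotter gives the robot as it stands.
- The arm moves only by the shell command python3 -m jog 'ROWS' [FORCE]. ROWS is JSON, a list of rows, each an object with "offset": the shift along the tool's x, y, z in m, a list of three; "roll": the turn about the tool's z in degrees; "jaw": the opening, from -1 (shut) to 1 (fully open). In form: [{"offset": [dx, dy, dz], "roll": roll, "jaw": jaw}, ...]. A call has 1 to 8 rows; each row is the pose to reach, as a shift and turn from the pose commanded when the call began, along the tool's axes at that moment; what a row does not reach only later rows make up. A row lasts 1/12 s, in which the tool goes at most 41.7 mm and 7.16 degrees, less where a joint would pass 70% of its speed; a pose out of reach is approached as far as the arm can. A call with a gripper value outside its range is refused whole. The fingers move at their own pace and stop on an object; FORCE is the grip in N (left out, the last holds). Time passes only in rows, so rows that repeat a pose let the fingers close. It gives the time, the measured TCP pose, the force, the opening and the grip force at its end, in the units of the state.
- sensors.sense(): the state, without advancing time (a new reading comes with each control period).
- eyes.read_camera(name): name is "scene" or "side" or "wrist"; returns (picture, depth): 480x640x3 uint8, blue, green, red; 480x640 float32, mm along the optical axis (not along the pixel's ray), 0 where there is no reading.
- eyes.calibration(name): a dict with "intrinsics" (3x3 intrinsics, pixels), "D" ([k1, k2, p1, p2, k3] as OpenCV has them; the pictures are not rectified), "extrinsics" (4x4, takes a point from camera to world coordinates); the wrist camera has in their place "hand_eye" (4x4, takes a point from camera to tool coordinates, whose origin is the TCP and whose axes are the flange's). Camera axes: x right, y down, z forward; pixel columns grow to the right and rows downward; lengths in mm; the calibration is good to about 2 mm. A picture is of the moment at which its call begins: read the wrist's pose just before it. calibration takes no time and is no camera call.
- ticket.hand_in(): hands the job in; it is judged then, once.
Trained networks look in the newest picture that a camera, given by its name, has taken for a name from the list of things; names that differ only in an ending like _2 or _b are one class to them, and where a whole thing is asked for, a point or a joint stands for the part that bears it (a point fixed in the world has none). Each returns a list of dicts, best first, with "conf" (0 to 1); they miss things now and then, are a little off and sometimes report something else, mostly with a low value. They report only what shows in the picture. A call takes as long as a camera call.
- spotter.spot_in(camera, label): "box" ([left, top, width, height] in pixels, round what is visible of it).
- spotter.silhouettes(camera, label): "pixels" (480x640 bool, what is visible of it) and "box" ([left, top, width, height] in pixels, round what is visible of it).
The state is a dict: "clock": time; "joints": joint angles; "dq": joint speeds; "tau": joint torques, N m; "tool_pos": TCP position; "tool_rot": TCP orientation; "wrist_force": force on the tool from outside, world axes, zero at the start; "ft_torque": the same for the moment, N m; "grip_width": opening from 0.0 (shut) to 1.0 (fully open); "grasp_force": force on a finger pad.
Only numpy, scipy, OpenCV 4.12 (cv2) and the standard library are available. Lean on these libraries where they do the work, as an engineer would, in place of code of your own. Each camera call takes 0.05 s, during which the arm holds its last target. There are 200 camera calls.

## Working session

There is one attempt and no reset: what is moved stays moved. The work goes in short steps, Python scripts to look and compute and a shell command to move; the robot and the scene stay as the last step left them, time stands still between calls to the robot, and variables do not carry over. Pictures are saved under pics/ and viewed, at most 10 in all, crops included, and the job is handed in when it is done.

```bash
ls; mkdir -p pics
cat > h.py <<'E'
import numpy as np, cv2
from workcell import sensors, eyes, ticket, spotter
def cloud(cam):
    st=sensors.sense(); im,d=eyes.read_camera(cam); c=eyes.calibration(cam)
    if cam=="wrist":
        from scipy.spatial.transform import Rotation as R
        q=st["tool_rot"]; T=np.eye(4); T[:3,:3]=R.from_quat([q[1],q[2],q[3],q[0]]).as_matrix(); T[:3,3]=st["tool_pos"]; T=T@np.array(c["hand_eye"])
    else: T=np.array(c["extrinsics"])
    v,u=np.mgrid[0:480,0:640]
    p=cv2.undistortPoints(np.stack([u.ravel(),v.ravel()],1).astype(np.float64)[:,None],np.array(c["intrinsics"],float),np.array(c["D"],float)).reshape(480,640,2)
    P=np.dstack([p,np.ones((480,640))])*d[...,None]
    W=P@T[:3,:3].T+T[:3,3]; W[d<=0]=np.nan
    return im,W
E
python3 - <<'E'
from h import *
print({k:np.round(v,3) for k,v in sensors.sense().items()})
ims=[]
for cam in ["scene","side"]:
    im,W=cloud(cam); ims.append(im); np.save(cam+".npy",W)
    print(cam,np.round(eyes.calibration(cam)["extrinsics"],2).tolist())
    for n in ["box","rack","carton","dishes","pot_yellow","pot_red","wash_bottle","cream_dishes","hold_arm"]:
        for s in spotter.silhouettes(cam,n)[:2]:
            m=cv2.erode(s["pixels"].astype(np.uint8),np.ones((3,3)))>0
            Q=W[m]; Q=Q[~np.isnan(Q[:,0])]
            if len(Q)<10: continue
            top=np.percentile(Q[:,2],97); t=Q[Q[:,2]>top-8]
            print(n,round(s["conf"],2),s["box"],"top",top.round(),"mid",t.mean(0).round(),"rect",np.round(cv2.minAreaRect(t[:,:2].astype(np.float32))[0]).tolist(),np.round(cv2.minAreaRect(t[:,:2].astype(np.float32))[1]),round(cv2.minAreaRect(t[:,:2].astype(np.float32))[2],1))
    cv2.imwrite(f"pics/{cam}0.png",im)
E
```

```text
pics
{'clock': np.float64(0.0), 'joints': array([-0.103,  0.435,  0.025,  1.574, -0.012,  1.134, -0.075]), 'dq': array([ 0.   ,  0.   , -0.001, -0.001, -0.002, -0.002, -0.   ]), 'tau': array([ 0.0000e+00, -6.7046e+01,  1.0250e+00, -3.1620e+01,  1.6000e-02,
        1.3000e-02, -0.0000e+00]), 'tool_pos': array([ 6.24503e+02, -7.10000e-02,  2.30526e+02]), 'tool_rot': array([-0.   ,  0.707,  0.707, -0.001]), 'wrist_force': array([ 1.382, -0.432,  0.587]), 'ft_torque': array([-0.005, -0.054,  0.027]), 'grasp_force': np.float64(0.0), 'grip_width': np.float64(1.004)}
scene [[-0.26, 0.73, -0.63, 1328.02], [0.97, 0.2, -0.16, 251.81], [0.01, -0.65, -0.76, 953.71], [0.0, 0.0, 0.0, 1.0]]
box 0.9 [177.0, 150.6, 84.1, 114.0] top 198.0 mid [ 567. -274.  198.] rect [560.0, -276.0] [147.  11.] 2.5
rack 0.8 [189.3, 222.4, 50.8, 34.2] top 71.0 mid [ 640. -209.   68.] rect [636.0, -210.0] [43. 87.] 1.0
rack 0.67 [436.6, 206.6, 24.0, 58.7] top 70.0 mid [432. 382.  68.] rect [434.0, 380.0] [112.  42.] 7.3
carton 0.73 [357.0, 203.8, 46.1, 43.7] top 72.0 mid [470. 195.  69.] rect [467.0, 194.0] [111.  62.] 
[... 1469 characters left out ...]
111.  75.] rect [618.0, 113.0] [84. 84.] 45.8
pot_yellow 0.68 [283.6, 178.1, 19.6, 32.2] top 70.0 mid [726. 325.  68.] rect [728.0, 326.0] [46. 46.] 39.9
pot_red 0.57 [404.7, 231.3, 27.3, 33.9] top 72.0 mid [759. -82.  70.] rect [762.0, -80.0] [49. 48.] 39.1
wash_bottle 0.92 [226.3, 143.5, 19.0, 60.6] top 164.0 mid [625. 436. 164.] rect [626.0, 438.0] [24. 21.] 51.3
cream_dishes 0.86 [359.7, 212.1, 35.1, 25.6] top 46.0 mid [790.  83.  43.] rect [793.0, 86.0] [91. 80.] 41.6
cream_dishes 0.65 [226.8, 143.9, 22.4, 60.7] top 161.0 mid [624. 436. 163.] rect [626.0, 438.0] [24. 16.] 53.3
hold_arm 0.68 [413.6, 241.3, 58.0, 68.0] top 203.0 mid [ 535. -285.  200.] rect [548.0, -285.0] [152.  11.] 0.0
```

View pictures.

View pics/scene0.png

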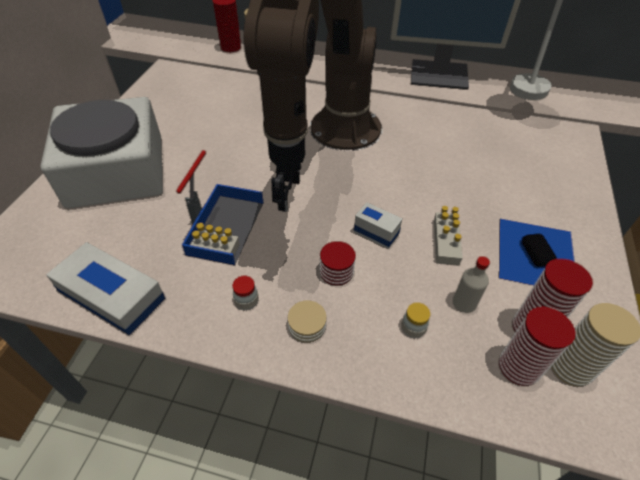

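View pics/side0.png

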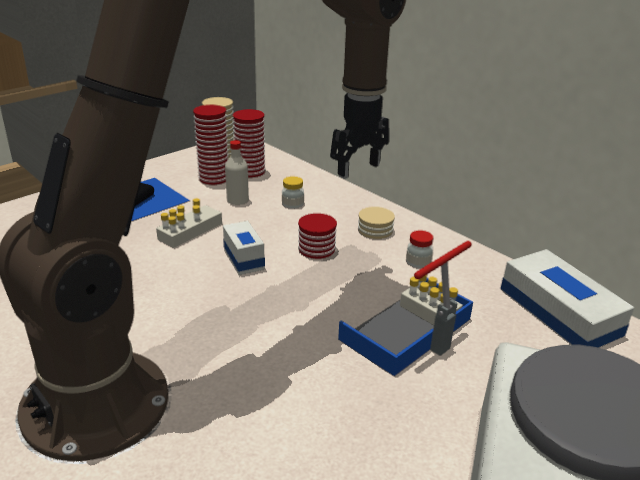

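Run:
```python
from h import *
for cam in ["scene","side"]:
    W=np.load(cam+".npy"); x,y,z=W[...,0],W[...,1],W[...,2]
    m=(z>38)&(z<52)&(x>400)&(x<720)&(y>-330)&(y<-80)
    P=W[m]; 
    # wall tops as histogram image
    H,xe,ye=np.histogram2d(P[:,0],P[:,1],bins=[np.arange(400,724,10),np.arange(-330,-70,10)])
    print(cam); print("cols y",ye[0],ye[-1])
    for i,r in enumerate(H.astype(int)): 
        if r.sum(): print(int(xe[i]),' '.join(f'{a:2d}' if a else ' .' for a in r))
    # bench height
    b=(abs(z)<20)&(x>500)&(x<700)&(y>0)&(y<60); print("bench",np.nanmedian(z[b]))
    for lo,hi,n in [(190,215,'bar'),(85,125,'post')]:
        q=W[(z>lo)&(z<hi)&(x>450)&(x<700)&(y>-360)&(y<-150)]
        print(n,len(q),np.percentile(q,[2,50,98],axis=0).round().tolist(),cv2.minAreaRect(q[:,:2].astype(np.float32)))
```

```text
scene
cols y -330 -80
420  .  .  .  .  .  .  .  .  .  .  .  .  .  .  .  1  .  1  .  .  .  .  .  .  .
430  .  .  .  .  9  7  8  7  8  6  8  6  8  9  9  8  9  8  .  .  .  .  .  .  .
440  .  .  .  .  6  2  1  1  1  1  3  1  1  .  .  .  .  .  .  .  .  .  .  .  .
450  .  .  .  .  7  .  .  .  .  .  .  .  .  .  .  .  .  .  .  .  .  .  .  .  .
460  .  .  .  .  7  .  .  .  .  .  .  .  .  .  .  .  .  .  .  .  .  .  .  .  .
470  .  .  .  .  6  .  .  .  .  .  .  .  .  .  .  .  .  .  .  .  .  .  .  .  .
480  .  .  .  .  7  .  .  .  .  .  .  .  .  .  .  .  .  .  .  .  .  .  .  .  .
490  .  .  .  .  8  .  .  .  .  .  .  .  .  .  .  .  .  .  .  .  .  .  .  .  .
500  .  .  .  .  5  .  .  .  .  .  .  .  .  .  .  .  .  .  .  .  .  .  .  .  .
510  .  .  .  .  7  .  .  .  .  .  .  .  .  .  .  .  .  .  .  .  .  .  .  .  .
520  .  .  .  .  8  .  .  .  .  .  .  .  .  .  .  .  .  .  .  .  .  .  .  .  .
530  .  .  .  .  6  .  .  .  .  .  .  .  .  .  .  .  .  .  .  .  .  .  .  .  .
540  .  .  .  . 12  1  .  .  .  .  .  .  .  .  .  .  .  .  .  .  .  .  .  .  .
550  .  .  .  . 12  .  .  .  .  .  .  .  .  .  .  .
[... 2977 characters left out ...]
  .  . 15  .  1  4  .  . 10  .  6  3  .  3  .  .  .  .  .  .  .  .  .
650  .  .  .  . 15  .  .  1  .  .  .  .  .  .  .  .  .  .  .  .  .  .  .  .  .
660  .  .  .  . 16  5  8  7  1  .  .  .  3  1  .  4  .  .  .  .  .  .  .  .  .
670  .  .  .  . 10 11 12 13  3  .  .  .  1  5  .  5  .  .  .  .  .  .  .  .  .
bench 0.7060242248256259
bar 517 [[475.0, -290.0, 192.0], [544.0, -284.0, 200.0], [629.0, -275.0, 204.0]] ((552.9310913085938, -281.5720520019531), (162.5721893310547, 16.328950881958008), 1.7396936416625977)
post 321 [[535.0, -314.0, 85.0], [549.0, -304.0, 103.0], [570.0, -293.0, 122.0]] ((551.2908325195312, -303.37615966796875), (41.601043701171875, 24.137279510498047), 5.311750888824463)
```

Scene shows the box at (225,225), carton (378,222), dishes (337,262); the side view shows the carton at (243,245), dishes (317,235), box (405,305). The two cameras disagree by ~8 mm, so I'll use the wrist camera to settle it.

```bash
cat > w.py <<'E'
import sys
from h import *
def look(names,tag=None,cam="wrist"):
    im,W=cloud(cam)
    if tag: cv2.imwrite(f"pics/{tag}.png",im)
    for n in names:
        for s in spotter.silhouettes(cam,n)[:2]:
            m=cv2.erode(s["pixels"].astype(np.uint8),np.ones((3,3)))>0
            Q=W[m]; Q=Q[~np.isnan(Q[:,0])]
            if len(Q)<10: continue
            top=np.percentile(Q[:,2],97); t=Q[Q[:,2]>top-8]
            r=cv2.minAreaRect(t[:,:2].astype(np.float32)); c=cv2.minEnclosingCircle(t[:,:2].astype(np.float32))
            print(n,round(s["conf"],2),s["box"],"top",top.round(),"rect",np.round(r[0],1),np.round(r[1]),round(r[2],1),"circ",np.round(c[0]),round(c[1]))
    return im,W
E
python3 - <<'E'
from w import *
print(eyes.calibration("wrist"))
look(["carton","dishes","rack","box"],"w0")
E
python3 -m jog '[{"offset":[0.03,-0.025,-0.01],"roll":3,"jaw":1},{"offset":[0.06,-0.05,-0.03],"roll":9,"jaw":1},{"offset":[0.09,-0.075,-0.05],"roll":15,"jaw":1},{"offset":[0.12,-0.1,-0.07],"roll":18,"jaw":1},{"offset":[0.14,-0.12,-0.08],"roll":18,"jaw":1},{"offset":[0.15,-0.13,-0.08],"roll":18,"jaw":1},{"offset":[0.15,-0.13,-0.08],"roll":18,"jaw":1},{"offset":[0.15,-0.13,-0.08],"roll":18,"jaw":1}]'
python3 - <<'E'
from w import *
look(["carton","dishes","rack","box"],"w1")
E
```

```text
{'intrinsics': array([[379.94565299,   0.        , 319.35893091],
       [  0.        , 379.94565299, 244.26977062],
       [  0.        ,   0.        ,   1.        ]]), 'D': array([-0.05879086,  0.        ,  0.        ,  0.        ,  0.        ]), 'hand_eye': array([[-1.26992919e-04, -9.45697435e-01, -3.25048220e-01,
         8.34478241e+01],
       [ 9.99999656e-01,  1.46465061e-04, -8.16815755e-04,
         1.13778299e-01],
       [ 8.20068772e-04, -3.25048212e-01,  9.45697091e-01,
        -1.43415023e+02],
       [ 0.00000000e+00,  0.00000000e+00,  0.00000000e+00,
         1.00000000e+00]])}
carton 0.55 [41.9, 0.0, 125.6, 65.7] top 73.0 rect [452.3 157.7] [38. 62.] 71.4 circ [453. 158.] 35
carton 0.33 [424.2, 248.1, 80.7, 78.4] top 72.0 rect [765.4 -75.4] [50. 51.] 46.4 circ [765. -75.] 26
dishes 0.83 [255.9, 0.8, 120.2, 127.7] top 77.0 rect [622.2 117.7] [88. 86.] 60.3 circ [623. 118.] 44
rack 0.67 [298.7, 340.3, 58.1, 104.3] top 71.0 rect [ 632.7 -207.9] [46. 81.] 0.4 circ [ 633. -208.] 44
rack 0.27 [424.7, 249.1, 81.2, 76.4] top 72.0 rect [765.  -75.9] [50. 52.] 41.5 circ [766. -75.] 26
box 0.58 [133.5, 326.7, 235.9, 130.4] top 45.0 rect [ 553.4 -218. ] [243. 140.] 1.7 circ [ 553. -205.] 133
clock: 1.92
tool_pos: [494.8, 150.5, 311.7]
tool_rot: [0.0, 0.808, 0.589, 0.0]
wrist_force: [0.2, 0.2, -0.4]
grip_width: 1.004
grasp_force: 0.0
carton 0.9 [245.0, 112.2, 65.6, 113.3] top 73.0 rect [463.2 192.6] [110.  61.] 71.5 circ [464. 193.] 62
dishes 0.56 [393.1, 145.6, 97.8, 92.1] top 77.0 rect [621.6 118.6] [87. 88.] 39.5 circ [622. 118.] 45
rack 0.97 [106.8, 2.4, 153.1, 58.1] top 72.0 rect [392.7 371.7] [41. 36.] 9.0 circ [392. 374.] 26
rack 0.61 [492.6, 360.1, 15.7, 17.6] top 35.0 rect [ 656.5 -162.9] [ 8. 14.] 18.0 circ [ 655. -163.] 7
box 0.84 [343.3, 345.1, 178.6, 117.2] top 35.0 rect [ 551.9 -177.5] [239.  61.] 1.7 circ [ 552. -175.] 122
```

```bash
python3 -m jog '[{"offset":[0.03,-0.02,0.01],"roll":0,"jaw":1},{"offset":[0.06,-0.043,0.02],"roll":0.5,"jaw":1},{"offset":[0.06,-0.043,0.06],"roll":0.5,"jaw":1},{"offset":[0.06,-0.043,0.10],"roll":0.5,"jaw":1},{"offset":[0.06,-0.043,0.14],"roll":0.5,"jaw":1},{"offset":[0.06,-0.043,0.18],"roll":0.5,"jaw":1},{"offset":[0.06,-0.043,0.21],"roll":0.5,"jaw":1},{"offset":[0.06,-0.043,0.22],"roll":0.5,"jaw":1}]'
python3 -m jog '[{"offset":[0,0,0.02],"roll":0,"jaw":1},{"offset":[0,0,0.04],"roll":0,"jaw":1},{"offset":[0,0,0.046],"roll":0,"jaw":1},{"offset":[0,0,0.046],"roll":0,"jaw":0.2},{"offset":[0,0,0.046],"roll":0,"jaw":0.2},{"offset":[0,0,0.046],"roll":0,"jaw":0.2},{"offset":[0,0,0.046],"roll":0,"jaw":0.2},{"offset":[0,0,0.046],"roll":0,"jaw":0.2}]' 40
python3 - <<'E'
from w import *
look(["carton","box"],"w2")
look(["carton"],"s2","side")
E
```

```text
clock: 2.83
tool_pos: [470.6, 218.1, 86.8]
tool_rot: [-0.0, 0.812, 0.584, -0.004]
wrist_force: [-1.1, -0.5, 0.3]
grip_width: 0.997
grasp_force: 0.0
clock: 3.5
tool_pos: [473.6, 220.8, 46.6]
tool_rot: [0.0, 0.812, 0.584, 0.001]
wrist_force: [0.6, -0.7, 4.1]
grip_width: 0.715
grasp_force: 45.3
carton 0.72 [234.9, 231.3, 172.8, 222.3] top 72.0 rect [469.9 210.5] [75. 61.] 71.2 circ [470. 210.] 47
carton 0.68 [226.0, 220.8, 39.4, 50.2] top 73.0 rect [460.6 189.7] [111.  61.] 70.5 circ [461. 190.] 61
```

View pics/w2.png

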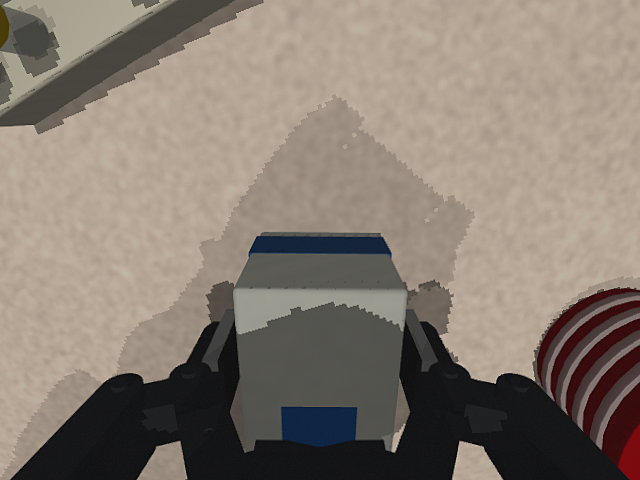

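```bash
python3 -m jog '[{"offset":[-0.015,0.005,0],"roll":-2,"jaw":0.2},{"offset":[-0.045,0.014,0],"roll":-5,"jaw":0.2},{"offset":[-0.08,0.025,0],"roll":-8,"jaw":0.2},{"offset":[-0.115,0.037,0],"roll":-12,"jaw":0.2},{"offset":[-0.15,0.048,0],"roll":-16,"jaw":0.2},{"offset":[-0.185,0.06,0],"roll":-19,"jaw":0.2},{"offset":[-0.215,0.069,0],"roll":-20.2,"jaw":0.2},{"offset":[-0.239,0.077,0],"roll":-20.2,"jaw":0.2}]'
python3 -m jog '[{"offset":[0,0,0],"roll":0,"jaw":0.2},{"offset":[0,0,0],"roll":0,"jaw":0.2}]'
python3 - <<'E'
from w import *
for c in ["scene","side"]: look(["carton","box"],c+"3",c)
W=cloud("scene")[1]; W2=cloud("side")[1]
for W in (W,W2):
    x,y,z=W[...,0],W[...,1],W[...,2]
    q=W[(z>38)&(z<52)&(x>400)&(x<700)&(y>-330)&(y<-130)]
    m=(q[:,0]<445)&(q[:,1]<-160)&(q[:,1]>-260); print("wall low x",np.polyfit(q[m,1],q[m,0],1),np.percentile(q[m,0],[5,50,95]), "front y",np.percentile(q[q[:,0]<445,1],98),"back y", np.median(q[(q[:,1]<-265)&(q[:,0]<530),1]))
E
```

```text
clock: 4.42
tool_pos: [470.7, -32.3, 46.6]
tool_rot: [0.001, 0.696, 0.718, 0.001]
wrist_force: [0.8, 5.4, 6.3]
grip_width: 0.719
grasp_force: 45.5
clock: 4.58
tool_pos: [470.8, -34.0, 46.5]
tool_rot: [0.001, 0.698, 0.716, 0.0]
wrist_force: [0.2, -5.0, 11.4]
grip_width: 0.716
grasp_force: 46.4
carton 0.75 [265.0, 192.6, 45.9, 34.4] top 72.0 rect [475.9 -59.4] [ 60. 107.] 0.9 circ [477. -60.] 58
box 0.83 [174.6, 149.5, 87.0, 117.8] top 198.0 rect [ 559.9 -275. ] [152.  12.] 2.0 circ [ 560. -275.] 76
box 0.57 [264.2, 192.7, 45.0, 34.9] top 72.0 rect [476.1 -60.1] [108.  61.] 89.6 circ [478. -61.] 59
carton 0.94 [289.8, 265.8, 64.7, 60.2] top 73.0 rect [470.2 -64.8] [ 64. 113.] 0.7 circ [469. -64.] 61
box 0.72 [339.8, 242.1, 131.8, 132.2] top 200.0 rect [ 550.2 -284.4] [155.  11.] 1.8 circ [ 550. -282.] 77
wall low x [-1.31280124e-02  4.33521161e+02] [430.62034205 436.89998915 440.34335498] front y -152.2095913654246 back y -284.09584780812577
wall low x [-2.98822073e-02  4.26137570e+02] [429.28009051 432.23653137 436.37846254] front y -154.82092313524677 back y -289.6657461918016
```

```bash
python3 -m jog '[{"offset":[-0.015,-0.003,0],"roll":0,"jaw":0.2},{"offset":[-0.026,-0.006,0],"roll":-0.5,"jaw":0.2},{"offset":[-0.04,-0.006,0],"roll":-0.5,"jaw":0.2},{"offset":[-0.055,-0.006,0],"roll":-0.5,"jaw":0.2},{"offset":[-0.07,-0.006,0],"roll":-0.5,"jaw":0.2},{"offset":[-0.085,-0.0055,0],"roll":-0.5,"jaw":0.2},{"offset":[-0.1,-0.0055,0],"roll":-0.5,"jaw":0.2},{"offset":[-0.1,-0.0055,0],"roll":-0.5,"jaw":0.2}]'
python3 - <<'E'
from w import *
print(sensors.sense()["wrist_force"])
im,W=look(["carton"],"s4","side"); cv2.imwrite("pics/s4c.png",cv2.resize(im[200:400,250:510],None,fx=3,fy=3))
E
```

```text
clock: 5.65
tool_pos: [468.5, -133.6, 46.6]
tool_rot: [0.002, 0.694, 0.72, 0.0]
wrist_force: [-0.4, -6.3, 12.3]
grip_width: 0.716
grasp_force: 46.1
[-0.44545213 -6.32823033 12.33067453]
carton 0.72 [401.5, 279.5, 59.0, 46.2] top 71.0 rect [ 629.1 -217. ] [41. 88.] 2.1 circ [ 627. -217.] 46
carton 0.65 [326.2, 285.9, 63.0, 57.9] top 73.0 rect [ 465.5 -167. ] [ 60. 108.] 1.0 circ [ 467. -167.] 60
```

View pics/s4c.png

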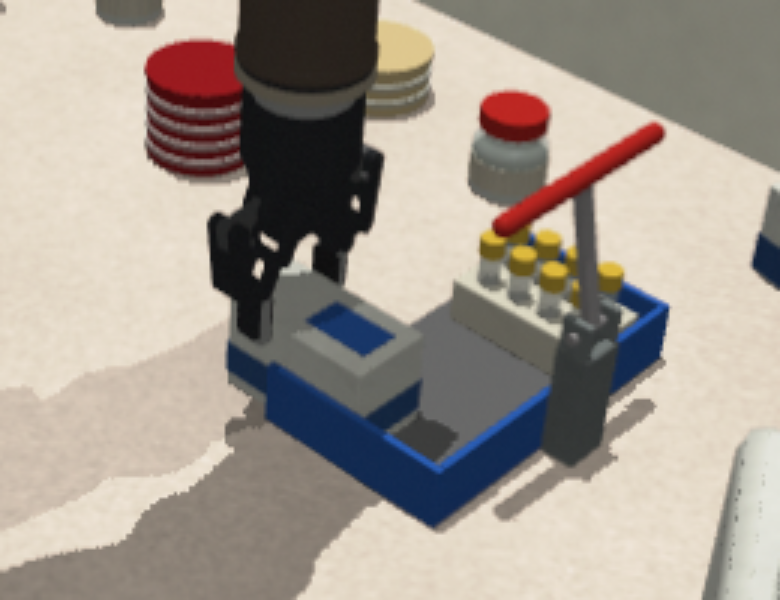

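Carton is inside along the near wall (crop (330,340)); the finger tip (258,338) is above the wall-top line. Continue.

```bash
python3 -m jog '[{"offset":[-0.01,0,0],"roll":0,"jaw":0.2},{"offset":[-0.022,0,0],"roll":0,"jaw":0.2},{"offset":[-0.034,0,0],"roll":0,"jaw":0.2},{"offset":[-0.045,0,0],"roll":0,"jaw":0.2},{"offset":[-0.054,0,0],"roll":0,"jaw":0.2},{"offset":[-0.054,0,0],"roll":0,"jaw":0.2}]'
python3 - <<'E'
from w import *
print(sensors.sense()["ft_torque"])
for c in ["scene","side"]: look(["carton"],c+"5",c)
E
```

```text
clock: 6.25
tool_pos: [470.5, -186.3, 46.5]
tool_rot: [0.001, 0.694, 0.72, 0.0]
wrist_force: [-0.5, -3.4, 8.3]
grip_width: 0.716
grasp_force: 45.7
[-0.78231094  0.30475427  0.0434714 ]
carton 0.74 [450.8, 255.1, 42.5, 55.7] top 169.0 rect [635.6 444.3] [22. 20.] 13.1 circ [635. 444.] 12
carton 0.65 [217.5, 184.0, 42.0, 31.8] top 71.0 rect [ 476.  -211.7] [110.  63.] 89.9 circ [ 474. -211.] 59
carton 0.9 [345.4, 297.4, 67.9, 57.7] top 73.0 rect [ 469.6 -220.9] [ 63. 107.] 1.1 circ [ 468. -220.] 59
carton 0.58 [282.5, 176.7, 20.9, 31.4] top 70.0 rect [727.9 328.5] [50. 45.] 54.5 circ [728. 329.] 26
```

```bash
python3 -m jog '[{"offset":[0,-0.002,0],"roll":0,"jaw":0.2},{"offset":[0,-0.002,0],"roll":0,"jaw":0.2},{"offset":[0,-0.002,0],"roll":0,"jaw":0.8},{"offset":[0,-0.002,0],"roll":0,"jaw":0.8},{"offset":[0,-0.002,-0.03],"roll":0,"jaw":0.8},{"offset":[0,-0.002,-0.07],"roll":0,"jaw":0.8},{"offset":[0,-0.002,-0.1],"roll":0,"jaw":0.8},{"offset":[0,-0.002,-0.11],"roll":0,"jaw":0.8}]'
python3 -m jog '[{"offset":[0.03,0.015,0],"roll":0,"jaw":0.2},{"offset":[0.065,0.034,0],"roll":0,"jaw":0.2},{"offset":[0.1,0.053,0],"roll":4,"jaw":0.2},{"offset":[0.136,0.072,0],"roll":8,"jaw":0.2},{"offset":[0.172,0.091,0],"roll":12,"jaw":0.2},{"offset":[0.208,0.11,0],"roll":16,"jaw":0.2},{"offset":[0.24,0.127,0],"roll":20,"jaw":0.2},{"offset":[0.26,0.138,0],"roll":23.3,"jaw":0.2}]'
python3 - <<'E'
from w import *
print(sensors.sense()["tool_pos"],sensors.sense()["tool_rot"])
look(["carton","rack","box","dishes"],"w6")
E
```

```text
clock: 7.12
tool_pos: [468.9, -185.1, 159.3]
tool_rot: [0.002, 0.693, 0.721, 0.001]
wrist_force: [0.3, 0.0, -0.1]
grip_width: 0.897
grasp_force: 0.0
clock: 7.78
tool_pos: [595.5, 85.3, 154.6]
tool_rot: [-0.001, 0.824, 0.566, 0.0]
wrist_force: [-0.6, -0.1, -0.3]
grip_width: 0.601
grasp_force: 0.0
[595.51796379  85.33100392 154.57494637] [-9.84596836e-04  8.24490295e-01  5.65875221e-01  1.36406589e-04]
carton 0.31 [383.4, 434.7, 7.5, 12.7] top 2.0 rect [ 577.5 -153.3] [4. 8.] 5.4 circ [ 577. -153.] 4
rack 0.77 [445.2, 438.6, 42.8, 40.8] top 55.0 rect [ 637.1 -170.4] [ 9. 34.] 86.9 circ [ 637. -173.] 17
box 0.53 [381.3, 433.6, 10.3, 13.4] top 2.0 rect [ 576.3 -154.2] [11.  8.] 86.8 circ [ 576. -153.] 6
dishes 0.92 [265.0, 114.6, 152.4, 147.4] top 77.0 rect [622.8 117.5] [88. 88.] 4.8 circ [622. 118.] 45
```

View pics/w6.png

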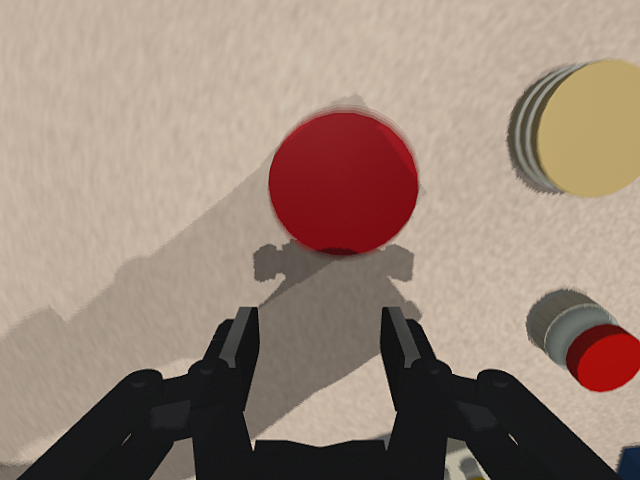

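```bash
python3 -m jog '[{"offset":[0.04,0.005,0],"roll":0,"jaw":0.2},{"offset":[0.08,0.010,0],"roll":0,"jaw":0.2},{"offset":[0.11,0.0135,0.01],"roll":0,"jaw":0.2},{"offset":[0.11,0.0135,0.04],"roll":0,"jaw":0.2},{"offset":[0.11,0.0135,0.08],"roll":0,"jaw":0.2},{"offset":[0.11,0.0135,0.115],"roll":0,"jaw":0.2},{"offset":[0.11,0.0135,0.138],"roll":0,"jaw":0.2},{"offset":[0.11,0.0135,0.142],"roll":0,"jaw":0.2}]'
python3 -m jog '[{"offset":[-0.008,0,0],"roll":0,"jaw":0.2},{"offset":[-0.016,0,0],"roll":0,"jaw":0.2},{"offset":[-0.024,0,0],"roll":0,"jaw":0.2},{"offset":[-0.034,0,0],"roll":0,"jaw":0.2},{"offset":[-0.046,0,0],"roll":0,"jaw":0.2},{"offset":[-0.058,0,0],"roll":0,"jaw":0.2},{"offset":[-0.07,0,0],"roll":0,"jaw":0.2},{"offset":[-0.08,0,0],"roll":0,"jaw":0.2}]'
python3 - <<'E'
from w import *
look(["dishes"],"s7","side")
look(["dishes"],"c7","scene")
E
```

```text
clock: 8.7
tool_pos: [644.0, 174.4, 8.3]
tool_rot: [-0.001, 0.825, 0.565, -0.004]
wrist_force: [-0.1, -0.9, -0.9]
grip_width: 0.597
grasp_force: 0.0
clock: 9.37
tool_pos: [618.8, 101.8, 14.1]
tool_rot: [0.0, 0.825, 0.565, 0.001]
wrist_force: [1.1, 3.2, 2.9]
grip_width: 0.598
grasp_force: 0.0
dishes 0.64 [308.8, 227.8, 41.2, 48.7] top 77.0 rect [595.6  52.9] [87. 84.] 74.3 circ [599.  55.] 47
dishes 0.96 [296.4, 227.0, 22.5, 43.8] top 76.0 rect [607.   37.2] [83. 48.] 16.8 circ [604.  46.] 42
```

```bash
python3 -m jog '[{"offset":[-0.015,0,0],"roll":0,"jaw":0.2},{"offset":[-0.033,-0.001,0],"roll":0,"jaw":0.2},{"offset":[-0.052,-0.001,0],"roll":0,"jaw":0.2},{"offset":[-0.072,-0.002,0],"roll":0,"jaw":0.2},{"offset":[-0.092,-0.002,0],"roll":0,"jaw":0.2},{"offset":[-0.11,-0.003,0],"roll":0,"jaw":0.2},{"offset":[-0.125,-0.003,0],"roll":0,"jaw":0.2},{"offset":[-0.137,-0.003,0],"roll":0,"jaw":0.2}]'
python3 - <<'E'
from w import *
look(["dishes","rack"],"s8","side")
look(["dishes","carton","rack"],"c8","scene")
E
```

```text
clock: 10.23
tool_pos: [567.1, -23.2, 13.8]
tool_rot: [0.0, 0.824, 0.566, 0.001]
wrist_force: [2.5, 3.9, 5.0]
grip_width: 0.601
grasp_force: 0.0
dishes 0.96 [327.4, 257.4, 48.5, 55.2] top 77.0 rect [547.3 -72.9] [89. 87.] 2.1 circ [544. -69.] 48
rack 0.95 [398.8, 278.2, 63.7, 46.3] top 71.0 rect [ 629.5 -216.8] [89. 43.] 89.0 circ [ 630. -217.] 46
rack 0.67 [155.2, 197.6, 64.5, 50.6] top 69.0 rect [422.5 377.9] [111.  46.] 13.1 circ [423. 377.] 57
dishes 0.7 [258.7, 206.6, 30.8, 42.0] top 77.0 rect [573.6 -84.2] [119.  40.] 19.0 circ [571. -78.] 59
dishes 0.38 [288.5, 299.6, 38.7, 43.2] top 47.0 rect [800.3  88.6] [85. 83.] 14.4 circ [800.  90.] 44
carton 0.62 [213.7, 181.7, 45.2, 35.3] top 72.0 rect [ 473.8 -211.2] [ 61. 110.] 2.4 circ [ 476. -212.] 60
rack 0.81 [434.2, 206.2, 27.6, 61.6] top 70.0 rect [435.3 380.1] [109.  40.] 6.6 circ [435. 384.] 56
rack 0.75 [191.1, 220.9, 52.2, 32.3] top 71.0 rect [ 638.  -211.4] [43. 91.] 1.0 circ [ 637. -212.] 48
```

```bash
python3 -m jog '[{"offset":[0.004,0,0],"roll":0,"jaw":0.2},{"offset":[0.004,-0.005,0],"roll":-6,"jaw":0.2},{"offset":[0.003,-0.0105,0],"roll":-12,"jaw":0.2},{"offset":[0.002,-0.0155,0],"roll":-18,"jaw":0.2},{"offset":[0,-0.02,0],"roll":-22.8,"jaw":0.2},{"offset":[0,-0.02,0],"roll":-22.8,"jaw":0.2},{"offset":[-0.004,-0.02,0],"roll":-22.8,"jaw":0.2},{"offset":[-0.008,-0.02,0],"roll":-22.8,"jaw":0.2}]'
python3 - <<'E'
from w import *
im,W=look(["dishes","rack"],"s9","side")
cv2.imwrite("pics/s9c.png",cv2.resize(im[200:400,250:510],None,fx=3,fy=3))
E
```

```text
clock: 11.25
tool_pos: [545.4, -23.2, 13.3]
tool_rot: [-0.0, 0.697, 0.717, 0.0]
wrist_force: [0.2, 2.2, 1.3]
grip_width: 0.606
grasp_force: 0.0
dishes 0.63 [330.3, 259.0, 45.3, 52.4] top 77.0 rect [528.6 -89.1] [130.  84.] 33.1 circ [532. -99.] 70
rack 0.94 [154.6, 201.1, 63.8, 42.2] top 69.0 rect [423.7 375.5] [111.  43.] 7.8 circ [425. 373.] 58
rack 0.59 [403.1, 280.5, 58.3, 41.8] top 71.0 rect [ 630.4 -216.8] [45. 91.] 0.8 circ [ 629. -217.] 46
```

View pics/s9c.png

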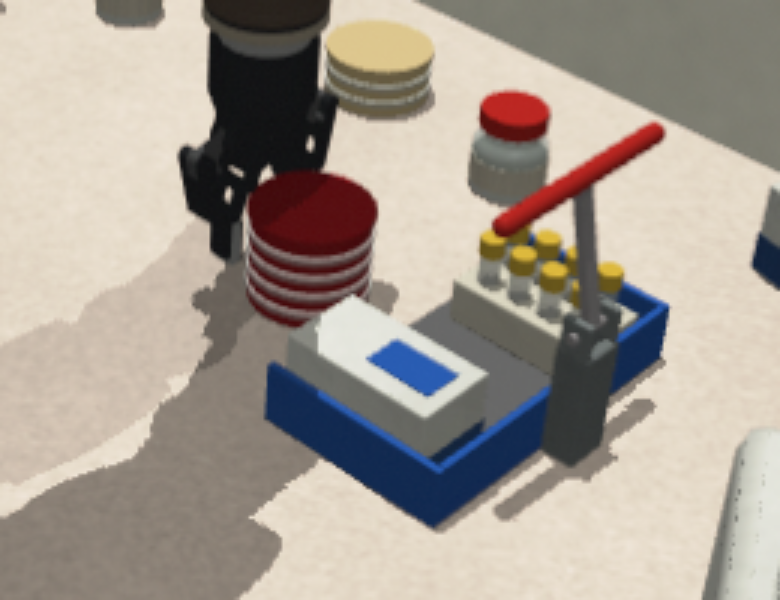

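Dishes (312,245) sit right in front of the gap between carton and rack; push straight in.

```bash
python3 -m jog '[{"offset":[-0.01,0,0],"roll":0,"jaw":0.2},{"offset":[-0.022,0,0],"roll":0,"jaw":0.2},{"offset":[-0.034,0,0],"roll":0,"jaw":0.2},{"offset":[-0.046,0,0],"roll":0,"jaw":0.2},{"offset":[-0.058,0,0],"roll":0,"jaw":0.2},{"offset":[-0.07,0,0],"roll":0,"jaw":0.2},{"offset":[-0.082,0,0],"roll":0,"jaw":0.2},{"offset":[-0.092,0,0],"roll":0,"jaw":0.2}]'
python3 - <<'E'
from w import *
look(["dishes","rack","carton"],"s10","side")
look(["dishes","carton","rack"],"c10","scene")
E
```

```text
clock: 12.07
tool_pos: [548.1, -117.1, 13.7]
tool_rot: [0.0, 0.697, 0.717, 0.0]
wrist_force: [0.4, 4.2, 5.3]
grip_width: 0.6
grasp_force: 0.0
dishes 0.67 [362.4, 277.7, 50.3, 45.2] top 77.0 rect [ 546.7 -169.4] [87. 86.] 55.5 circ [ 547. -170.] 46
rack 0.78 [155.9, 198.2, 64.9, 46.7] top 69.0 rect [423.1 376.8] [111.  44.] 8.7 circ [422. 379.] 57
rack 0.7 [410.5, 278.9, 53.3, 43.4] top 71.0 rect [ 627.3 -219.7] [41. 86.] 3.8 circ [ 628. -219.] 45
carton 0.82 [343.3, 299.0, 69.0, 52.6] top 73.0 rect [ 467.1 -217.9] [ 62. 110.] 1.7 circ [ 468. -218.] 61
carton 0.67 [338.1, 239.6, 132.1, 136.5] top 201.0 rect [ 549.9 -283.6] [156.  10.] 1.7 circ [ 550. -286.] 78
dishes 0.89 [223.3, 198.3, 27.6, 42.9] top 76.0 rect [ 557.9 -178.1] [90. 61.] 28.8 circ [ 552. -168.] 45
carton 0.96 [215.6, 182.5, 24.4, 27.7] top 72.0 rect [ 473.5 -229.1] [59. 71.] 2.9 circ [ 475. -229.] 45
rack 0.72 [191.7, 219.8, 50.2, 34.9] top 71.0 rect [ 637.9 -210.5] [41. 89.] 1.6 circ [ 637. -211.] 47
rack 0.64 [433.7, 208.8, 26.0, 56.3] top 70.0 rect [434.8 379.8] [111.  40.] 6.7 circ [434. 381.] 57
```

```bash
python3 -m jog '[{"offset":[-0.01,0,0],"roll":0,"jaw":0.2},{"offset":[-0.02,0,0],"roll":0,"jaw":0.2},{"offset":[-0.03,0,0],"roll":0,"jaw":0.2},{"offset":[-0.04,0,0],"roll":0,"jaw":0.2},{"offset":[-0.047,0,0],"roll":0,"jaw":0.2},{"offset":[-0.05,0,0],"roll":0,"jaw":0.2},{"offset":[-0.05,0,0],"roll":0,"jaw":0.2}]'
python3 -m jog '[{"offset":[0.015,0,0],"roll":0,"jaw":0.2},{"offset":[0.04,0,0],"roll":0,"jaw":0.2},{"offset":[0.06,0,-0.02],"roll":0,"jaw":0},{"offset":[0.06,0,-0.06],"roll":0,"jaw":-0.5},{"offset":[0.06,0,-0.10],"roll":0,"jaw":-1},{"offset":[0.06,0,-0.14],"roll":0,"jaw":-1},{"offset":[0.06,0,-0.18],"roll":0,"jaw":-1},{"offset":[0.06,0,-0.22],"roll":0,"jaw":-1}]'
python3 - <<'E'
from w import *
im,W=look(["dishes","rack","carton","box","hold_bar"],"w11")
im,W=look(["dishes","rack","carton","hold_bar"],"s11","side")
cv2.imwrite("pics/s11c.png",cv2.resize(im[200:400,250:510],None,fx=3,fy=3))
E
```

```text
clock: 13.05
tool_pos: [549.7, -157.7, 13.7]
tool_rot: [-0.003, 0.695, 0.719, 0.003]
wrist_force: [-2.1, 24.2, 13.4]
grip_width: 0.6
grasp_force: 0.0
clock: 13.72
tool_pos: [546.7, -105.7, 234.9]
tool_rot: [-0.0, 0.696, 0.718, -0.0]
wrist_force: [1.7, -0.5, 0.1]
grip_width: -0.002
grasp_force: 0.0
dishes 0.93 [273.4, 262.2, 97.1, 86.7] top 76.0 rect [ 550.9 -194.5] [62. 86.] 89.8 circ [ 550. -206.] 44
dishes 0.39 [195.1, 241.2, 256.8, 206.0] top 100.0 rect [ 552.7 -297.5] [16. 10.] 65.3 circ [ 553. -298.] 8
rack 0.82 [371.9, 260.1, 66.2, 110.9] top 71.0 rect [ 632.  -212.9] [44. 86.] 2.4 circ [ 631. -213.] 47
carton 0.65 [198.1, 260.5, 78.3, 111.9] top 72.0 rect [ 470.2 -217.6] [61. 90.] 0.4 circ [ 470. -218.] 53
box 0.57 [197.2, 240.9, 254.3, 205.7] top 99.0 rect [ 552.9 -296.8] [13.  9.] 73.0 circ [ 553. -297.] 7
hold_bar 0.56 [315.1, 421.8, 13.2, 25.2] top 128.0 rect [ 554.4 -292.5] [ 4. 11.] 89.4 circ [ 554. -293.] 5
dishes 0.71 [381.3, 285.9, 47.0, 52.4] top 78.0 rect [ 549.3 -211.5] [88. 84.] 27.8 circ [ 549. -212.] 45
rack 0.74 [409.4, 276.6, 53.6, 46.3] top 72.0 rect [ 632.3 -220.4] [47. 89.] 2.9 circ [ 628. -221.] 46
rack 0.72 [152.5, 200.0, 68.8, 45.1] top 69.0 rect [424.5 375.6] [115.  49.] 7.2 circ [424. 381.] 60
carton 0.82 [349.5, 301.2, 68.1, 53.2] top 73.0 rect [ 468.7 -231.5] [ 66. 113.] 0.8 circ [ 467. -234.] 63
hold_bar 0.85 [414.3, 241.1, 58.0, 68.2] top 203.0 rect [ 552.9 -283.2] [161.  11.] 1.9 circ [ 553. -285.] 80
```

View pics/w11.png

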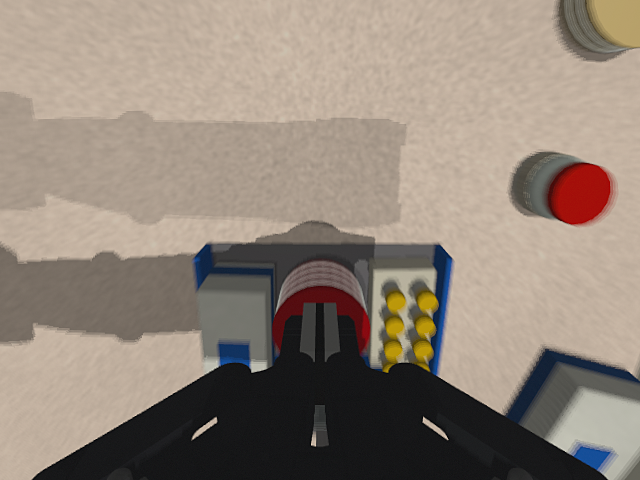

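View pics/s11c.png

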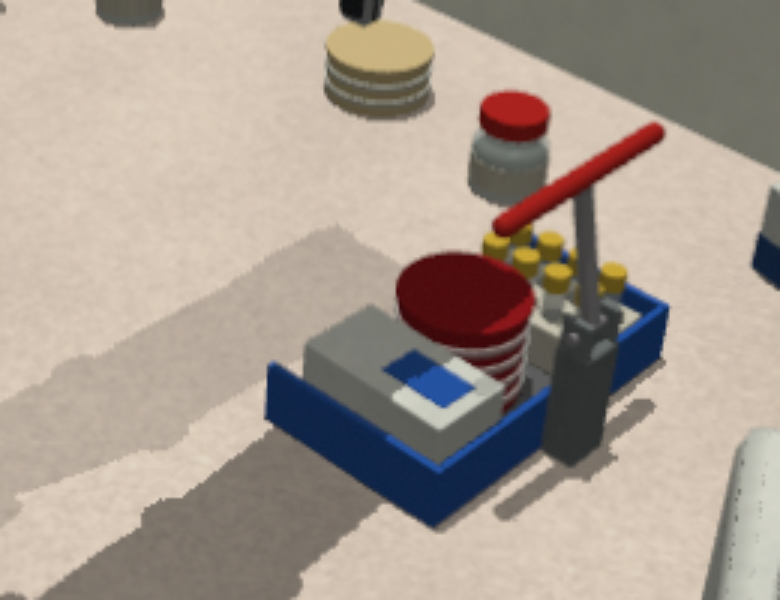

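Both packed: carton (400,370), dishes (465,300) and rack (560,290) stand inside in the side crop; the wrist view shows free floor in front of all three (rows 245–262). Carton got nudged to the back, which is fine. Next, check clearance behind the hold bar.

```bash
python3 - <<'E'
from h import *
for c in ("scene","side"):
    W=cloud(c)[1]; x,y,z=W[...,0],W[...,1],W[...,2]
    m=(z>120)&(z<600)&(y<-315)&(y>-700)&(x>350)&(x<850); q=W[m]
    print(c,len(q)); 
    if len(q): print(np.percentile(q,[1,50,99],axis=0).round())
    for lo in (90,140,165,185,193):
        b=W[(z>lo)&(z<lo+10)&(y<-265)&(y>-320)&(x>470)&(x<640)]
        if len(b): print(lo,b.mean(0).round(1),b[:,0].min().round(),b[:,0].max().round())
E
python3 -m jog '[{"offset":[-0.02,0.01,-0.02],"roll":0,"jaw":-1},{"offset":[-0.055,0.02,-0.03],"roll":0,"jaw":-1},{"offset":[-0.09,0.03,-0.03],"roll":0,"jaw":-1},{"offset":[-0.125,0.04,-0.03],"roll":0,"jaw":-1},{"offset":[-0.16,0.0465,-0.03],"roll":0,"jaw":-1},{"offset":[-0.185,0.0465,-0.03],"roll":0,"jaw":-1},{"offset":[-0.205,0.0465,-0.03],"roll":0,"jaw":-1},{"offset":[-0.22,0.0465,-0.03],"roll":0,"jaw":-1}]'
```

```text
scene 6178
[[ 355. -697.  122.]
 [ 497. -586.  177.]
 [ 609. -456.  196.]]
90 [ 563.2 -296.7   95.8] 541.0 577.0
140 [ 559.7 -288.6  144.6] 553.0 564.0
165 [ 556.6 -281.5  169.1] 548.0 562.0
185 [ 563.9 -272.6  192.6] 480.0 638.0
193 [ 564.6 -276.1  198.1] 478.0 639.0
side 12598
[[ 351. -696.  148.]
 [ 422. -599.  195.]
 [ 536. -467.  198.]]
90 [ 550.1 -306.3   95.6] 533.0 571.0
140 [ 553.7 -292.7  145.3] 547.0 561.0
165 [ 553.  -288.2  169.8] 548.0 561.0
185 [ 535.8 -286.2  192.4] 472.0 630.0
193 [ 546.4 -283.6  199.4] 472.0 635.0
clock: 15.03
tool_pos: [599.9, -326.8, 262.5]
tool_rot: [-0.0, 0.697, 0.717, -0.0]
wrist_force: [0.1, 0.3, -0.5]
grip_width: 0.001
grasp_force: 0.0
```

```bash
python3 -m jog '[{"offset":[0,0,0.03],"roll":0,"jaw":-1},{"offset":[0,0,0.06],"roll":0,"jaw":-1},{"offset":[0,0,0.08],"roll":0,"jaw":-1},{"offset":[0.012,0,0.08],"roll":0,"jaw":-1},{"offset":[0.024,0,0.08],"roll":0,"jaw":-1},{"offset":[0.034,0,0.083],"roll":0,"jaw":-1},{"offset":[0.044,0,0.087],"roll":0,"jaw":-1}]'
python3 -m jog '[{"offset":[0.009,0,0.004],"roll":0,"jaw":-1},{"offset":[0.018,0,0.009],"roll":0,"jaw":-1},{"offset":[0.026,0,0.015],"roll":0,"jaw":-1},{"offset":[0.034,0,0.021],"roll":0,"jaw":-1},{"offset":[0.039,0,0.027],"roll":0,"jaw":-1},{"offset":[0.044,0,0.033],"roll":0,"jaw":-1},{"offset":[0.044,0,0.033],"roll":0,"jaw":-1}]'
python3 - <<'E'
from w import *
im,W=look(["hold_bar"],"s12","side")
im,W=look(["hold_bar"],"c12","scene")
E
```

```text
clock: 15.62
tool_pos: [600.6, -278.5, 178.6]
tool_rot: [0.002, 0.696, 0.718, 0.001]
wrist_force: [0.0, -1.5, 0.4]
grip_width: -0.002
grasp_force: 0.6
clock: 16.2
tool_pos: [597.2, -234.9, 141.6]
tool_rot: [-0.001, 0.696, 0.718, -0.0]
wrist_force: [-0.4, -0.4, -0.1]
grip_width: 0.001
grasp_force: 0.0
hold_bar 0.94 [386.3, 249.5, 62.2, 60.0] top 159.0 rect [ 531.6 -223.4] [124.  15.] 1.2 circ [ 532. -220.] 62
hold_bar 0.59 [191.7, 168.9, 38.7, 43.0] top 158.0 rect [ 556.7 -215.9] [154.  15.] 2.3 circ [ 557. -214.] 77
```

```bash
python3 -m jog '[{"offset":[-0.008,0,-0.01],"roll":0,"jaw":-1},{"offset":[-0.008,0,-0.04],"roll":0,"jaw":-1},{"offset":[0.018,0,-0.04],"roll":0,"jaw":-1},{"offset":[0.02,0,-0.03],"roll":0,"jaw":-1},{"offset":[0.022,0,-0.015],"roll":0,"jaw":-1},{"offset":[0.026,0,0],"roll":0,"jaw":-1},{"offset":[0.029,0,0.015],"roll":0,"jaw":-1},{"offset":[0.031,0,0.028],"roll":0,"jaw":-1}]'
python3 -m jog '[{"offset":[0,0,0.004],"roll":0,"jaw":-1},{"offset":[0,0,0.008],"roll":0,"jaw":-1},{"offset":[0,0,0.009],"roll":0,"jaw":-1}]'
python3 - <<'E'
from w import *
im,W=look(["hold_bar"],"s13","side")
im,W=look(["hold_bar"],"c13","scene")
E
```

```text
clock: 17.07
tool_pos: [597.3, -205.0, 115.4]
tool_rot: [0.0, 0.696, 0.718, 0.0]
wrist_force: [0.0, 0.7, 0.9]
grip_width: -0.001
grasp_force: 0.6
clock: 17.32
tool_pos: [597.0, -205.7, 106.5]
tool_rot: [0.0, 0.697, 0.717, -0.0]
wrist_force: [-0.5, 0.6, -0.0]
grip_width: -0.002
grasp_force: 0.4
hold_bar 0.61 [376.4, 266.6, 70.0, 39.3] top 108.0 rect [ 554.4 -212.7] [114. 126.] 43.1 circ [ 548. -219.] 79
hold_bar 0.22 [404.1, 257.3, 27.8, 8.0] top 19.0 rect [738.3 -75.7] [19.  6.] 79.2 circ [737. -75.] 10
hold_bar 0.54 [194.9, 184.1, 42.4, 42.7] top 107.0 rect [ 568.2 -209. ] [119. 114.] 37.7 circ [ 560. -214.] 76
hold_bar 0.35 [435.4, 207.5, 25.5, 58.8] top 70.0 rect [432.7 380.7] [115.  43.] 8.6 circ [433. 380.] 58
```

```bash
python3 -m jog '[{"offset":[0,0,0.003],"roll":0,"jaw":-1},{"offset":[0,0,0.005],"roll":0,"jaw":-1},{"offset":[0,0,0.005],"roll":0,"jaw":-1},{"offset":[0,0,0.005],"roll":0,"jaw":-1}]'
python3 -m jog '[{"offset":[0,0,-0.02],"roll":0,"jaw":-1},{"offset":[0,0,-0.06],"roll":0,"jaw":-1},{"offset":[0.03,0,-0.1],"roll":0,"jaw":-1},{"offset":[0.07,0,-0.13],"roll":0,"jaw":-1},{"offset":[0.11,0,-0.16],"roll":0,"jaw":-1},{"offset":[0.15,0,-0.18],"roll":0,"jaw":-1},{"offset":[0.17,0,-0.18],"roll":0,"jaw":-1},{"offset":[0.17,0,-0.18],"roll":0,"jaw":-1}]'
python3 - <<'E'
from w import *
im,W=look(["hold_bar","dishes","carton","rack"],"s14","side")
a=cv2.resize(im[220:400,300:500],None,fx=2,fy=2)
x,y,z=W[...,0],W[...,1],W[...,2]
b=W[(z>85)&(z<130)&(y<-190)&(y>-320)&(x>460)&(x<650)]
for lo in range(-310,-190,15):
    c=b[(b[:,1]>lo)&(b[:,1]<lo+15)]
    if len(c): print(lo,np.percentile(c[:,2],90).round(1))
im,W=look(["dishes","carton","rack"],"w14")
cv2.imwrite("pics/f14.png",np.hstack([a,cv2.resize(im,(400,360))]))
E
```

```text
clock: 17.85
tool_pos: [597.8, -205.6, 103.6]
tool_rot: [0.001, 0.697, 0.717, 0.0]
wrist_force: [-4.0, 1.1, 16.1]
grip_width: -0.0
grasp_force: 8.6
clock: 18.52
tool_pos: [592.8, -25.6, 285.2]
tool_rot: [0.0, 0.693, 0.721, 0.004]
wrist_force: [0.4, 1.2, -0.4]
grip_width: 0.002
grasp_force: 0.0
hold_bar 0.76 [377.0, 268.2, 65.4, 39.3] top 106.0 rect [ 552.4 -212.3] [122. 120.] 41.5 circ [ 548. -215.] 79
hold_bar 0.15 [359.2, 208.4, 39.2, 28.6] top 46.0 rect [793.8  85. ] [89. 82.] 43.3 circ [793.  85.] 46
dishes 0.71 [382.7, 285.7, 47.1, 54.0] top 77.0 rect [ 537.  -213.9] [64. 85.] 7.7 circ [ 549. -211.] 45
carton 0.56 [350.7, 300.9, 64.3, 53.9] top 73.0 rect [ 467.  -232.6] [ 62. 111.] 1.2 circ [ 466. -233.] 61
rack 0.8 [156.8, 198.8, 62.1, 47.9] top 68.0 rect [421.9 373.8] [107.  43.] 6.1 circ [423. 372.] 56
rack 0.78 [412.9, 279.6, 52.1, 45.5] top 72.0 rect [ 629.3 -225.1] [43. 75.] 1.6 circ [ 628. -225.] 41
-310 109.2
-295 107.2
-280 102.8
-265 102.9
-250 102.5
-235 103.0
-220 104.5
-205 105.8
dishes 0.69 [236.1, 298.0, 65.8, 63.0] top 76.0 rect [ 531.5 -187.2] [53. 42.] 81.1 circ [ 533. -188.] 32
carton 0.8 [178.2, 299.8, 68.5, 90.1] top 72.0 rect [ 469.8 -210.7] [63. 78.] 1.4 circ [ 470. -211.] 48
rack 0.98 [326.0, 295.2, 51.5, 73.9] top 71.0 rect [ 646.3 -190.3] [17. 44.] 3.4 circ [ 647. -190.] 22
```

View pics/f14.png

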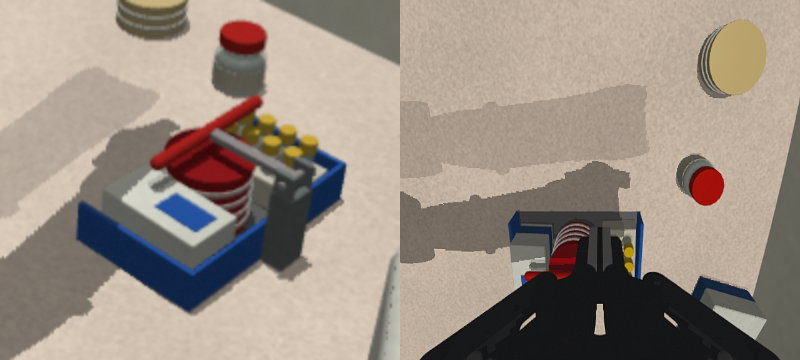

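The arm lies level over the three packed items (left: red bar at (205,130)). The bystanders are undisturbed and the gripper is clear, so I'm handing in.

```bash
python3 -c "
from workcell import ticket; print(ticket.hand_in())"
```

```text
the job is handed in; nothing more can be done
None
```

The carton and the dish stack are in the box beside the tube rack, the hold-down arm is down over all three, and the job is handed in; the hand-in returned no verdict, but the last pictures showed nothing past the front edge and no bystander visibly moved.

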